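# Press a loose key peg home with the one-hand clamp

### The arm

A 6-joint arm with a two-finger parallel gripper is mounted at the origin on the work surface. World frame = base frame: x ahead of the robot, y to its left, z up, the work surface at z = 0. Lengths are in mm, angles in rad, forces in N, time in s.
With the tool pointing down it reaches from about 350 to 775 mm from the base axis. Payload 5.5 kg.
Tool frame: the origin (TCP) lies midway between the tips of the shut fingers; the grasp point (between the pads) lies 19 mm behind it; z points along the fingers, y is the direction in which the jaws open and shut (so a half turn about z gives the same grasp; the last joint's range is limited). The gripper opens to 85 mm and grips with 20 to 120 N. Pads are 22 mm wide; open, the fingers measure 114 mm over their backs; the gripper's body (76 mm by 85 mm) begins 54 mm behind the grasp point. The pads swing forward as they close: fully open they stand 13 mm farther back than shut.
Start: joints at [1.111, 0.313, 0.046, 1.304, 0, 1.431], TCP at [180.792, 545.881, 231.323] pointing down, gripper open.
Joint ranges: [-2.76, 2.76], [-0.86, 1.69], [-1.03, 1.26], [-2.2, 2.34], [-1.47, 1.5], [-3.14, 3.14]. Speed limits (rad/s): [2.57, 2.57, 3.14, 3.14, 3.14, 3.14].

### API

Orientations are given as a rotation vector (axis times angle).
In Python, from station import status, vision, job gives the robot as it stands.
- The arm moves only by the tool step_arm, never from a script. Its argument "rows" is a list of rows, each an object of numbers: "dx", "dy", "dz": the shift along the tool's x, y, z in cm; "turn": the turn about the tool's z in degrees. In form: [{"dx": .., "dy": .., "dz": .., "turn": ..}, ...]. A call has 1 to 20 rows; each row shifts and turns the commanded pose from where the row before left it, along the tool's axes as they then stand; what a row does not reach is not made up. A row lasts 1/12 s, in which the tool goes at most 41.7 mm and 7.16 degrees, less where a joint would pass 70% of its speed; a pose out of reach is approached as far as the arm can. A call with a gripper value outside its range is refused whole. "jaw" is the opening, from 0 (shut) to 1 (fully open), set as the call begins (left out, the last holds). The fingers move at their own pace and stop on an object; the grip force is fixed at half the most. Time passes only in rows, so rows that do not move let the fingers close. It gives the time, the measured TCP pose, the force and the opening at its end, in the units of the state.
- status.read_state(): the state, without advancing time (a new reading comes with each control period).
- vision.camera(name): name is "scene" or "top"; returns the picture (400x640x3 uint8, red, green, blue); there is no depth.
- vision.camera_params(name): a dict with "fx", "fy", "cx", "cy" (pixels), "T" (4x4, takes a point from camera to world coordinates). Camera axes: x right, y down, z forward; pixel columns grow to the right and rows downward; lengths in mm; the calibration is good to about 2 mm. A picture is of the moment at which its call begins. camera_params takes no time and is no camera call.
- job.hand_in(): hands the job in, once; it reports no verdict.
The state is a dict: "time": time; "joint_pos": joint angles; "qd": joint speeds; "effort": joint torques, N m; "ee_pos": TCP position; "orientation": TCP orientation; "force": force on the tool from outside, world axes, zero at the start; "torque": the same for the moment, N m; "grip_width": finger opening in mm.
Only numpy, scipy, OpenCV 4.12 (cv2) and the standard library are available. Lean on these libraries where they do the work, as an engineer would, in place of code of your own. Each camera call takes 0.05 s, during which the arm holds its last target. There are 200 camera calls.

### The job

The key block standing in the one-hand clamp has one steel peg that has worked out: pump the clamp's trigger until the jaw has pressed that peg fully home, level with the others, and hold a firm squeeze on it for a moment without bruising the wood. Then press the release and keep it down until the jaw has sprung well clear, leaving the block standing free in its place. Work the clamp only by its trigger and release; do not push the jaw, the bar, the block or the pegs, and leave the other things on the bench alone.

Things in the scene. Friction and masses are not known exactly. Their poses are not given: they have to be found in the camera images.
- clamp: One-hand ratchet bar clamp lying on its side, head fixed to a plywood board 208 x 236 x 12 that is fixed to the bench. Origin on the bench under the bar at the head; z up; +y along the bar from head to moving jaw; handle points to -x, jaws to +x. In this frame, mm: head x -20..34, y -36..32, top z 56; steel bar x -10..10, z 36..44, sticking out of the head at both ends; board x -30..178, y -60..176.
- handle_mid (a point): Middle of the clamp's fixed black pistol handle: clamp x -65, y -28, z 40. The handle spans x -112..-24, y -39..-17, z 26..54, with only the bench below it.
- trigger_pivot (a point): On the upright pin about which the trigger turns: clamp x 24, y -10.
- trigger_face (a point): Middle of the trigger's front (+y) face, where a finger pulls, 84 from the pivot, z 40. The trigger is a black bar 70 long, 12 thick, z 28..52, on the handle's +y side; at rest this point is at clamp x -51, y 28, the free end at x -87, y 44. A full squeeze carries it 31 to clamp -y and 9 to -x, onto the handle. 67 across handle and trigger here. The space in front of it (+y, x below -45) is free.
- trigger (a joint): 0 out (a spring returns it), 0.38 rad squeezed. The first 0.19 rad is idle, the rest draws the bar 5 to 6. Letting out, the bar drops back onto its teeth, 4 apart: each pump past 0.33 rad gains 4, a shorter one may gain 0. Force at trigger_face: 3-8 N running free, 8-12 N as the peg creeps; peg home, jaw push = 2.8 x force - 14 N held still, - 22 N while moving (pace 0.5 rad/s): 14-18 N is a firm squeeze, 20 N bruises the wood.
- release_top (a point): Top centre of the release: a ribbed black thumb plate, 22 (x) by 20 (y), on a rocker, at clamp x -26, y 44, z 62, the highest part of the clamp. Pressed straight down it turns about a pin along clamp x that lies 36 behind it (-y) and lifts the holding pawl off the bar; a spring returns it.
- release (a joint): About 0 with the pawl in the teeth (0 to 0.12 by itself as teeth pass or when it rests on one), 0.25 rad fully down (9 at the plate). The bar is free above 0.15 rad, if the trigger is let right out. Takes 3 to 12 N, more the harder the clamp squeezes. Held down, a light spring draws the bar and jaw fully open in about half a second; let go early and the pawl catches the bar again.
- bar: Toothed steel bar with the moving jaw at its +y end (jaw at clamp x -16..58, y 146..176, z 28..52 when fully open). Closing slides it to clamp -y, at most 50. Origin and axes are the clamp's when fully open. At the start it is 0 to 6 closed.
- pad_face (a point): Centre of the face of the soft pad (28 wide) on the moving jaw: clamp x 42, z 40, y 134 fully open, less as it closes. It faces -y, straight at the loose peg, and gives 1 mm per 12 N.
- fixed_pad (a point): Centre of the face of the fixed pad (28 wide) on the clamp's head, clamp x 42, y 36, z 40, facing +y at the back of the block.
- block: Wooden key block 150 x 32 x 56 high with four steel pegs, loose, standing on its long edge on the board between the two pads. Origin under its centre; x along its length, +y the way the pegs point (to the moving jaw). Its back (y -16) is 2 to 4 from the fixed pad. Pegs at x -55, -18, 18, 55, height 28, 9 thick with a 17 collar at the root and a 13 button at the end; home pegs stand 40 out of the wood.
- peg_end (a point): End of the loose peg (at block x -55, in line with the pads). Fully home, its collar on the wood, it is at block y 56, level with the other peg ends; at the start it stands 7 to 14 proud. A tight sliding fit: about 8 N pushes it in, and it stays where it is left.
- scraper: red plastic ice scraper lying flat, 242 long, 100 wide at the blade, 20 high; origin under its middle, blade to its +x. A bystander: leave it alone (all of these are loose).
- trowel: orange plastic hand trowel lying flat, 260 long, 76 wide, 24 high; origin under its middle, blade to its +x. A bystander: leave it alone (all of these are loose).
- tumbler: open stainless tumbler, 80 diameter, 150 high; origin at the centre of its foot. A bystander: leave it alone (all of these are loose).
- mallet: rubber mallet lying down, 266 long, head 100 across and 60 high; origin on the bench under the handle near the head. A bystander: leave it alone (all of these are loose).
- wax_tin: round aluminium tin, 70 diameter, 30 high, standing on the clamp's board behind the block. A bystander: leave it alone (all of these are loose).
- square: small try square lying on the clamp's board beyond the pegs, 84 by 48, 16 high. A bystander: leave it alone (all of these are loose).
- tape: grey tape measure standing on edge, 64 long, 34 wide, 60 high. A bystander: leave it alone (all of these are loose).
There are look-alikes about, which are no part of the job. Leave any blue or green look-alike of the block alone.

How it is judged (in metres and radians):
On the way, in this order (a step that is already met when the one before it is completed fails the run):
1. the loose peg is fully home (within 1.5 mm) while the jaw squeezes it with at least 15 N (y of peg_end in the frame of block below 0.0575 m and contact force between bar and block above 15 N), for 0.2 s.
2. the release has let the jaw spring back, at least 15 mm clear of the peg (y of pad_face in the frame of peg_end above 0.015 m and contact force between bar and block below 1 N), for 0.2 s.
At the end, for the whole second after the job is handed in: The loose peg is within 1.5 mm of fully home; the moving pad is at least 15 mm clear of it and does not touch the block; the block stands upright and still within 20 mm of where it stood; trigger and release are let go (all of step 2 and y of peg_end in the frame of block below 0.0575 m and angle between block's own z axis and vertical below 0.1 rad and distance of block from where it was at the start of the episode below 0.02 m and linear speed of block below 0.01 m/s and value of joint release below 0.15 rad and value of joint trigger below 0.05 rad).
It fails at once if the jaw squeezes the block or peg with more than 42 N: the wood is bruised (contact force between bar and block above 42 N).
It fails at once if the robot pushes the bar or the moving jaw with more than 5 N (contact force between any of the fingers, the arm and bar above 5 N).
It fails at once if the robot pushes the block or a peg with more than 5 N (contact force between any of the fingers, the arm and block above 5 N).
It fails at once if another thing on the bench (ice scraper, trowel, tumbler, mallet, wax tin, try square or tape measure) is moved by more than 30 mm (distance of any of scraper, trowel, tumbler, mallet, wax_tin, square, tape from where it was at the start of the episode above 0.03 m).
It also fails if it takes over 61 s, if anything falls off the work surface, if the arm or the gripper's body presses on something with over 40 N, if the wrist force passes 120 N, or if a joint passes its speed limit or range.

## Working session

There is one attempt and no reset: what is moved stays moved. The work goes in short steps, Python scripts to look and compute and a tool call to move; the robot and the scene stay as the last step left them, time stands still between calls to the robot, and variables do not carry over. Pictures are saved under pics/ and viewed, about 8 in all and at most 12, crops included, and the job is handed in when it is done.

Besides the shell and the picture viewer there is one more tool, called as name([rows], argument=value, ...), one row to a line, values as JSON. step_arm: Moves the arm, as the interface text tells. Its arguments: {"type":"object","properties":{"rows":{"type":"array","items":{"type":"object","properties":{"dx":{"type":"number"},"dy":{"type":"number"},"dz":{"type":"number"},"turn":{"type":"number"}}}},"jaw":{"type":"number"}},"required":["rows"]}

```bash
mkdir -p pics; python3 - <<'E'
from station import status, vision
import cv2,numpy as np
for n in("scene","top"):
    im=vision.camera(n); cv2.imwrite(f"pics/{n}0.png",cv2.resize(im[:,:,::-1],(800,500)) if 0 else im[:,:,::-1])
    p=vision.camera_params(n); print(n,{k:(np.round(v,3).tolist()) for k,v in p.items()})
print(status.read_state())
E
```

```text
scene {'fx': 378.381, 'fy': 378.381, 'cx': 319.954, 'cy': 190.705, 'T': [[0.045, 0.641, -0.767, 1336.796], [0.999, -0.011, 0.049, -25.637], [0.022, -0.768, -0.64, 758.877], [0.0, 0.0, 0.0, 1.0]]}
top {'fx': 472.256, 'fy': 472.256, 'cx': 318.198, 'cy': 199.523, 'T': [[0.02, -0.995, 0.097, 368.343], [-1.0, -0.021, -0.01, 14.831], [0.012, -0.097, -0.995, 1317.698], [0.0, 0.0, 0.0, 1.0]]}
{'time': 0.1, 'joint_pos': array([1.11139944e+00, 3.13923277e-01, 4.51108350e-02, 1.30362320e+00,
       2.38893786e-05, 1.43121275e+00]), 'qd': array([-4.99097138e-04, -1.35708997e-04,  2.99662582e-03, -2.67984372e-04,
        3.20461854e-05,  4.74729099e-04]), 'effort': array([ 3.26761816e-03, -4.81724453e+01,  2.99243903e+01,  1.26914552e-02,
       -8.23169194e-05,  1.24974309e-05]), 'ee_pos': array([180.56334497, 545.43431256, 230.50666927]), 'orientation': array([-5.00142645e-01, -3.10101172e+00,  2.44894933e-03]), 'force': array([-0.41831749,  0.37440389,  0.02968372]), 'torque': array([0.0194471 , 0.05095046, 0.05305083]), 'grip_width': 85.39567801483017}
```

View pics/top0.png

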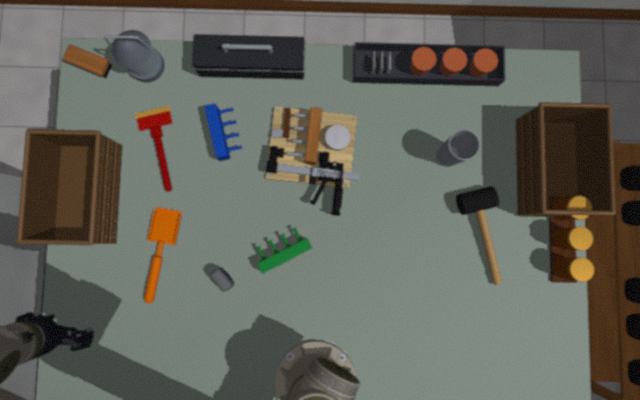

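View pics/scene0.png

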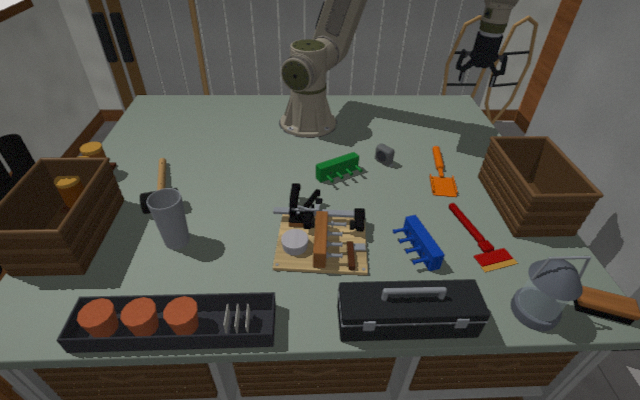

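```bash
python3 - <<'E'
import cv2
a=cv2.imread("pics/top0.png")[95:220,255:375]
cv2.imwrite("pics/tc.png",cv2.resize(a,None,fx=4.8,fy=4.8,interpolation=cv2.INTER_CUBIC))
a=cv2.imread("pics/scene0.png")[175:280,265:380]
cv2.imwrite("pics/sc.png",cv2.resize(a,None,fx=5,fy=5,interpolation=cv2.INTER_CUBIC))
E
```

```text
(no output)
```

View pics/tc.png

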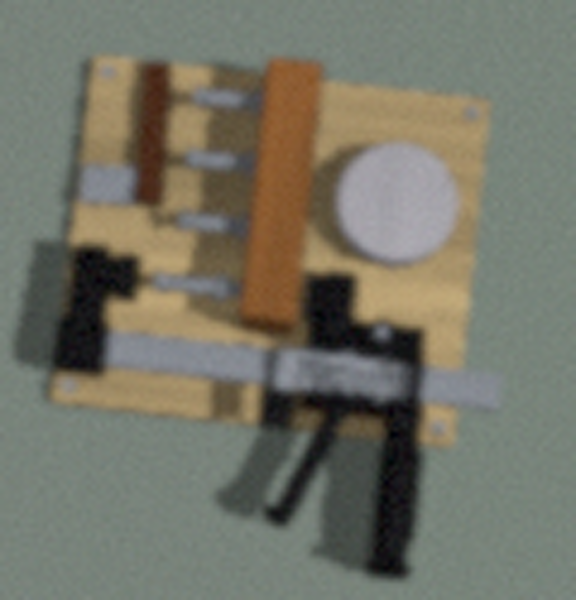

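View pics/sc.png

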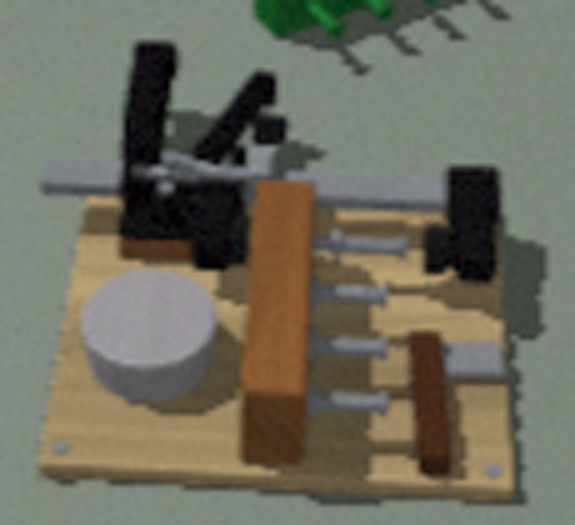

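```bash
cat > h.py <<'E'
import numpy as np
from station import vision
def proj(cam,P):
    p=vision.camera_params(cam);T=np.array(p["T"]);q=(np.asarray(P)-T[:3,3])@T[:3,:3]
    return np.c_[p["fx"]*q[:,0]/q[:,2]+p["cx"],p["fy"]*q[:,1]/q[:,2]+p["cy"]]
def c2w(v,P):
    P=np.asarray(P,float);c,s=np.cos(v[2]),np.sin(v[2])
    return np.c_[v[0]+c*P[:,0]-s*P[:,1],v[1]+s*P[:,0]+c*P[:,1],P[:,2]]
E
python3 - <<'E'
from h import *
from scipy.optimize import least_squares
cr=lambda a,s,o:(np.array(a,float)+.5)/s-.5+np.array(o)
Pt=[[178,176,12],[178,-60,12],[-30,-60,12],[-30,176,12],[-112,-28,54],[-87,44,52],[-26,44,62]]
ut=cr([[92,57],[490,98],[455,445],[52,402],[388,572],[277,517],[277,412]],4.8,(255,95))
Ps=[[178,-60,12],[178,176,12],[-112,-28,54],[-87,44,52],[-26,44,62]]
us=cr([[42,466],[515,490],[155,45],[265,78],[269,126]],5,(265,175))
def r(v,sel=3):
    a=(proj("top",c2w(v,Pt))-ut).ravel();b=(proj("scene",c2w(v,Ps))-us).ravel()
    return a if sel==1 else b if sel==2 else np.r_[a,b]
for s in(1,2,3):
    f=least_squares(r,[560,0,0],args=(s,),loss="soft_l1",x_scale=[1,1,.01]);print(f.x);print(np.round(r(f.x,s).reshape(-1,2),1).tolist())
v=f.x;print(np.round(c2w(v,[[-65,-28,40],[-51,28,40],[-26,44,62],[24,-10,40],[-87,44,52]]),1))
E
```

```text
[ 5.66216774e+02 -2.84564719e+01 -8.25951011e-02]
[[-0.1, -0.3], [-0.0, -0.2], [0.2, 0.1], [-0.1, 0.3], [0.6, 0.7], [-2.0, 0.2], [0.3, -0.8]]
[ 5.66723425e+02 -2.56128129e+01 -8.10262164e-02]
[[-0.7, 0.6], [0.5, -0.0], [-0.5, -1.2], [1.3, -1.0], [-0.2, 0.5]]
[ 5.66422260e+02 -2.74771226e+01 -8.10286545e-02]
[[-0.5, -0.3], [-0.5, -0.3], [-0.1, -0.0], [-0.4, 0.3], [0.3, 0.6], [-2.3, 0.1], [-0.0, -0.9], [-1.5, 0.5], [-0.2, -0.1], [-1.1, -1.3], [0.7, -1.1], [-0.9, 0.5]]
[[499.4 -50.1  40. ]
 [517.9   4.6  40. ]
 [544.1  18.5  62. ]
 [589.5 -39.4  40. ]
 [483.3  23.4  52. ]]
```

step_arm([
  {"turn":-5.4},
  {"turn":-5.4},
  {"turn":-5.4},
  {"turn":-5.4},
  {"dx":-1.87,"dy":-3.2,"dz":0.5},
  {"dx":-1.87,"dy":-3.2,"dz":0.5},
  {"dx":-1.87,"dy":-3.2,"dz":0.5},
  {"dx":-1.87,"dy":-3.2,"dz":0.5},
  {"dx":-1.87,"dy":-3.2,"dz":0.5},
  {"dx":-1.87,"dy":-3.2,"dz":0.5},
  {"dx":-1.87,"dy":-3.2,"dz":0.5},
  {"dx":-1.87,"dy":-3.2,"dz":0.5},
  {"dx":-1.87,"dy":-3.2,"dz":0.5},
  {"dx":-1.87,"dy":-3.2,"dz":0.5},
  {"dx":-1.87,"dy":-3.2,"dz":0.5},
  {"dx":-1.87,"dy":-3.2,"dz":0.5},
  {"dx":-1.87,"dy":-3.2,"dz":0.5},
  {"dx":-1.87,"dy":-3.2,"dz":0.5},
  {"dx":-1.87,"dy":-3.2,"dz":0.5},
  {"dx":-1.87,"dy":-3.2,"dz":0.5},
], jaw=0)

```text
invalid input
```

step_arm([
  {"dx":0,"dy":0,"dz":0,"turn":-5.4},
  {"dx":0,"dy":0,"dz":0,"turn":-5.4},
  {"dx":0,"dy":0,"dz":0,"turn":-5.4},
  {"dx":0,"dy":0,"dz":0,"turn":-5.4},
], jaw=0.0)

```text
time: 0.43
ee_pos: [180.6, 545.6, 230.8]
orientation: [0.097, -3.14, 0.002]
force: [-0.9, -0.2, -0.1]
grip_width: 39.1
```

step_arm([
  {"dx":-1.87,"dy":-3.2,"dz":0.5,"turn":0},
  {"dx":-1.87,"dy":-3.2,"dz":0.5,"turn":0},
  {"dx":-1.87,"dy":-3.2,"dz":0.5,"turn":0},
  {"dx":-1.87,"dy":-3.2,"dz":0.5,"turn":0},
  {"dx":-1.87,"dy":-3.2,"dz":0.5,"turn":0},
  {"dx":-1.87,"dy":-3.2,"dz":0.5,"turn":0},
  {"dx":-1.87,"dy":-3.2,"dz":0.5,"turn":0},
  {"dx":-1.87,"dy":-3.2,"dz":0.5,"turn":0},
  {"dx":-1.87,"dy":-3.2,"dz":0.5,"turn":0},
  {"dx":-1.87,"dy":-3.2,"dz":0.5,"turn":0},
  {"dx":-1.87,"dy":-3.2,"dz":0.5,"turn":0},
  {"dx":-1.87,"dy":-3.2,"dz":0.5,"turn":0},
  {"dx":-1.87,"dy":-3.2,"dz":0.5,"turn":0},
  {"dx":-1.87,"dy":-3.2,"dz":0.5,"turn":0},
  {"dx":-1.87,"dy":-3.2,"dz":0.5,"turn":0},
  {"dx":-1.87,"dy":-3.2,"dz":0.5,"turn":0},
])

```text
time: 1.77
ee_pos: [509.2, 50.1, 150.7]
orientation: [0.089, -3.14, -0.0]
force: [-0.2, -0.2, 0.1]
grip_width: -0.1
```

step_arm([
  {"dx":0,"dy":0,"dz":2.5,"turn":0},
  {"dx":0,"dy":0,"dz":3,"turn":0},
  {"dx":0,"dy":0,"dz":3,"turn":0},
  {"dx":0,"dy":0,"dz":2.2,"turn":0},
  {"dx":0,"dy":0,"dz":1,"turn":0},
  {"dx":0,"dy":0,"dz":0,"turn":0},
])

```text
time: 2.27
ee_pos: [506.3, 51.9, 31.7]
orientation: [0.089, -3.135, -0.001]
force: [-1.2, 0.7, 0.1]
grip_width: -0.1
```

```bash
python3 - <<'E'
from station import status, vision
import cv2,numpy as np
a=vision.camera("scene")[150:290,240:400,::-1];b=vision.camera("top")[95:235,250:370,::-1]
cv2.imwrite("pics/d.png",np.hstack([cv2.resize(x,None,fx=2.8,fy=2.8,interpolation=cv2.INTER_CUBIC) for x in(a,b)]))
print(status.read_state()["ee_pos"])
E
```

```text
[509.00049599  51.90713935  34.73078117]
```

View pics/d.png

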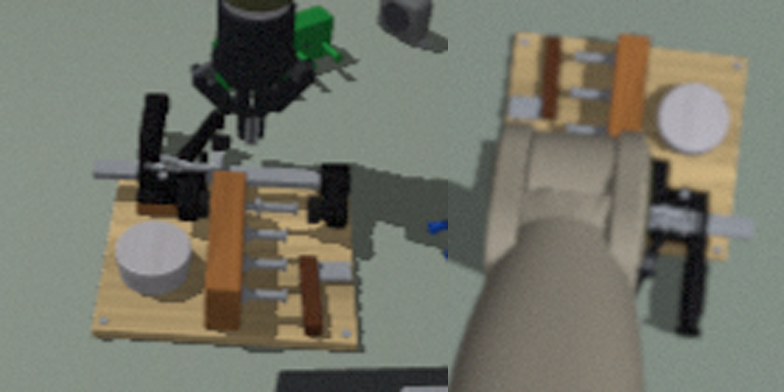

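step_arm([
  {"dx":0.112,"dy":-0.8,"dz":0,"turn":0},
  {"dx":0.112,"dy":-0.8,"dz":0,"turn":0},
  {"dx":0,"dy":0,"dz":0,"turn":0},
  {"dx":0.042,"dy":-0.3,"dz":0,"turn":0},
  {"dx":0.042,"dy":-0.3,"dz":0,"turn":0},
  {"dx":0,"dy":0,"dz":0,"turn":0},
])

```text
time: 2.87
ee_pos: [507.2, 29.1, 34.7]
orientation: [-0.089, 3.14, -0.0]
force: [-0.8, -1.1, 0.4]
grip_width: 0.4
```

step_arm([
  {"dx":0.042,"dy":-0.3,"dz":0,"turn":0},
  {"dx":0.042,"dy":-0.3,"dz":0,"turn":0},
  {"dx":0,"dy":0,"dz":0,"turn":0},
])

```text
time: 3.12
ee_pos: [506.1, 23.8, 34.2]
orientation: [0.09, -3.14, -0.002]
force: [-0.6, 3.9, 0.4]
grip_width: -0.1
```

step_arm([
  {"dx":0.042,"dy":-0.3,"dz":0,"turn":0},
  {"dx":0.042,"dy":-0.3,"dz":0,"turn":0},
  {"dx":0,"dy":0,"dz":0,"turn":0},
])

```text
time: 3.37
ee_pos: [505.5, 17.5, 34.1]
orientation: [0.09, -3.14, -0.001]
force: [-0.9, 2.2, -0.2]
grip_width: 0.3
```

step_arm([
  {"dx":0.05,"dy":-0.35,"dz":0,"turn":0},
  {"dx":0.05,"dy":-0.35,"dz":0,"turn":0},
  {"dx":0.05,"dy":-0.35,"dz":0,"turn":0},
  {"dx":0.05,"dy":-0.35,"dz":0,"turn":0},
  {"dx":0.05,"dy":-0.35,"dz":0,"turn":0},
  {"dx":0.05,"dy":-0.35,"dz":0,"turn":0},
  {"dx":0,"dy":0,"dz":0,"turn":0},
])

```text
time: 3.95
ee_pos: [502.5, -3.2, 33.8]
orientation: [0.09, -3.138, -0.003]
force: [-2.5, 5.6, -0.5]
grip_width: -0.0
```

step_arm([
  {"dx":0.05,"dy":-0.35,"dz":0,"turn":0},
  {"dx":0.05,"dy":-0.35,"dz":0,"turn":0},
  {"dx":0,"dy":0,"dz":0,"turn":0},
])

```text
time: 4.2
ee_pos: [501.4, -9.7, 33.7]
orientation: [0.09, -3.137, -0.005]
force: [-4.5, 7.2, 1.7]
grip_width: 0.2
```

step_arm([
  {"dx":0.03,"dy":-0.2,"dz":0,"turn":0},
  {"dx":0,"dy":0,"dz":0,"turn":0},
])

```text
time: 4.37
ee_pos: [501.2, -10.1, 33.7]
orientation: [0.091, -3.137, -0.01]
force: [-3.9, 13.8, 2.4]
grip_width: -0.2
```

step_arm([
  {"dx":-0.084,"dy":0.6,"dz":0,"turn":0},
  {"dx":-0.084,"dy":0.6,"dz":0,"turn":0},
  {"dx":-0.084,"dy":0.6,"dz":0,"turn":0},
  {"dx":-0.084,"dy":0.6,"dz":0,"turn":0},
  {"dx":-0.084,"dy":0.6,"dz":0,"turn":0},
  {"dx":-0.084,"dy":0.6,"dz":0,"turn":0},
  {"dx":-0.084,"dy":0.6,"dz":0,"turn":0},
  {"dx":0,"dy":0,"dz":0,"turn":0},
])

```text
time: 5.03
ee_pos: [507.0, 30.5, 34.4]
orientation: [-0.091, 3.14, -0.0]
force: [-1.0, 0.4, 0.1]
grip_width: -0.1
```

step_arm([
  {"dx":0.07,"dy":-0.5,"dz":0,"turn":0},
  {"dx":0.07,"dy":-0.5,"dz":0,"turn":0},
  {"dx":0.07,"dy":-0.5,"dz":0,"turn":0},
  {"dx":0.07,"dy":-0.5,"dz":0,"turn":0},
  {"dx":0.046,"dy":-0.33,"dz":0,"turn":0},
  {"dx":0.046,"dy":-0.33,"dz":0,"turn":0},
  {"dx":0.046,"dy":-0.33,"dz":0,"turn":0},
  {"dx":0.046,"dy":-0.33,"dz":0,"turn":0},
  {"dx":0.046,"dy":-0.33,"dz":0,"turn":0},
])

```text
time: 5.78
ee_pos: [501.6, -6.2, 33.6]
orientation: [0.09, -3.137, -0.005]
force: [-5.3, 9.7, 1.3]
grip_width: -0.0
```

step_arm([
  {"dx":0.046,"dy":-0.33,"dz":0,"turn":0},
  {"dx":0,"dy":0,"dz":0,"turn":0},
])

```text
time: 5.95
ee_pos: [501.0, -9.6, 33.6]
orientation: [0.089, -3.136, -0.006]
force: [-4.3, 7.8, 1.2]
grip_width: 0.5
```

step_arm([
  {"dx":-0.081,"dy":0.58,"dz":0,"turn":0},
  {"dx":-0.081,"dy":0.58,"dz":0,"turn":0},
  {"dx":-0.081,"dy":0.58,"dz":0,"turn":0},
  {"dx":-0.081,"dy":0.58,"dz":0,"turn":0},
  {"dx":-0.081,"dy":0.58,"dz":0,"turn":0},
  {"dx":-0.081,"dy":0.58,"dz":0,"turn":0},
  {"dx":-0.081,"dy":0.58,"dz":0,"turn":0},
  {"dx":0,"dy":0,"dz":0,"turn":0},
])

```text
time: 6.62
ee_pos: [507.0, 31.4, 34.4]
orientation: [-0.092, 3.14, -0.0]
force: [0.5, -0.6, 0.3]
grip_width: -0.2
```

step_arm([
  {"dx":0.07,"dy":-0.5,"dz":0,"turn":0},
  {"dx":0.07,"dy":-0.5,"dz":0,"turn":0},
  {"dx":0.07,"dy":-0.5,"dz":0,"turn":0},
  {"dx":0.07,"dy":-0.5,"dz":0,"turn":0},
  {"dx":0.046,"dy":-0.33,"dz":0,"turn":0},
  {"dx":0.046,"dy":-0.33,"dz":0,"turn":0},
  {"dx":0.046,"dy":-0.33,"dz":0,"turn":0},
  {"dx":0.046,"dy":-0.33,"dz":0,"turn":0},
])

```text
time: 7.28
ee_pos: [501.9, -1.6, 33.7]
orientation: [0.09, -3.137, -0.007]
force: [-4.7, 9.2, 3.1]
grip_width: -0.1
```

step_arm([
  {"dx":0.046,"dy":-0.33,"dz":0,"turn":0},
  {"dx":0.046,"dy":-0.33,"dz":0,"turn":0},
  {"dx":0,"dy":0,"dz":0,"turn":0},
])

```text
time: 7.53
ee_pos: [501.0, -8.4, 33.6]
orientation: [0.09, -3.136, -0.007]
force: [-4.6, 9.4, 2.7]
grip_width: 0.2
```

```bash
python3 - <<'E'
from station import status, vision
import cv2,numpy as np
a=vision.camera("scene")[195:270,300:380,::-1]
cv2.imwrite("pics/e.png",cv2.resize(a,None,fx=7,fy=7,interpolation=cv2.INTER_CUBIC))
E
```

```text
(no output)
```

View pics/e.png

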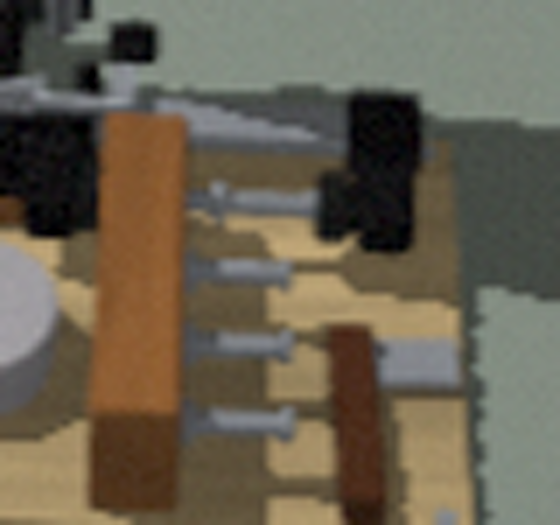

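step_arm([
  {"dx":-0.081,"dy":0.58,"dz":0,"turn":0},
  {"dx":-0.081,"dy":0.58,"dz":0,"turn":0},
  {"dx":-0.081,"dy":0.58,"dz":0,"turn":0},
  {"dx":-0.081,"dy":0.58,"dz":0,"turn":0},
  {"dx":-0.081,"dy":0.58,"dz":0,"turn":0},
  {"dx":-0.081,"dy":0.58,"dz":0,"turn":0},
  {"dx":-0.07,"dy":0.5,"dz":0,"turn":0},
  {"dx":0,"dy":0,"dz":0,"turn":0},
])

```text
time: 8.25
ee_pos: [507.0, 31.3, 34.4]
orientation: [-0.091, 3.14, -0.0]
force: [-0.2, 0.4, -0.3]
grip_width: -0.2
```

step_arm([
  {"dx":0.07,"dy":-0.5,"dz":0,"turn":0},
  {"dx":0.07,"dy":-0.5,"dz":0,"turn":0},
  {"dx":0.07,"dy":-0.5,"dz":0,"turn":0},
  {"dx":0.07,"dy":-0.5,"dz":0,"turn":0},
  {"dx":0.046,"dy":-0.33,"dz":0,"turn":0},
  {"dx":0.046,"dy":-0.33,"dz":0,"turn":0},
  {"dx":0.046,"dy":-0.33,"dz":0,"turn":0},
])

```text
time: 8.83
ee_pos: [502.5, 1.8, 33.8]
orientation: [0.09, -3.137, -0.008]
force: [-5.2, 12.2, 3.8]
grip_width: -0.2
```

step_arm([
  {"dx":0.046,"dy":-0.33,"dz":0,"turn":0},
  {"dx":0.046,"dy":-0.33,"dz":0,"turn":0},
])

```text
time: 9.0
ee_pos: [501.2, -4.2, 33.7]
orientation: [0.091, -3.136, -0.009]
force: [-4.7, 10.7, 2.2]
grip_width: -0.1
```

step_arm([
  {"dx":0.046,"dy":-0.33,"dz":0,"turn":0},
  {"dx":0,"dy":0,"dz":0,"turn":0},
])

```text
time: 9.17
ee_pos: [500.8, -8.1, 33.6]
orientation: [0.09, -3.136, -0.008]
force: [-5.2, 10.0, 2.6]
grip_width: -0.0
```

step_arm([
  {"dx":-0.081,"dy":0.58,"dz":0,"turn":0},
  {"dx":-0.081,"dy":0.58,"dz":0,"turn":0},
  {"dx":-0.081,"dy":0.58,"dz":0,"turn":0},
  {"dx":-0.081,"dy":0.58,"dz":0,"turn":0},
  {"dx":-0.081,"dy":0.58,"dz":0,"turn":0},
  {"dx":-0.081,"dy":0.58,"dz":0,"turn":0},
  {"dx":-0.07,"dy":0.5,"dz":0,"turn":0},
  {"dx":0,"dy":0,"dz":0,"turn":0},
])

```text
time: 9.83
ee_pos: [507.0, 31.3, 34.3]
orientation: [-0.091, 3.14, -0.0]
force: [0.5, 0.2, 0.3]
grip_width: -0.1
```

step_arm([
  {"dx":0.07,"dy":-0.5,"dz":0,"turn":0},
  {"dx":0.07,"dy":-0.5,"dz":0,"turn":0},
  {"dx":0.07,"dy":-0.5,"dz":0,"turn":0},
  {"dx":0.07,"dy":-0.5,"dz":0,"turn":0},
  {"dx":0.046,"dy":-0.33,"dz":0,"turn":0},
  {"dx":0.046,"dy":-0.33,"dz":0,"turn":0},
])

```text
time: 10.33
ee_pos: [503.1, 4.5, 33.9]
orientation: [0.089, -3.138, -0.006]
force: [-4.4, 11.0, 2.8]
grip_width: 0.1
```

step_arm([
  {"dx":0.046,"dy":-0.33,"dz":0,"turn":0},
  {"dx":0.046,"dy":-0.33,"dz":0,"turn":0},
])

```text
time: 10.5
ee_pos: [501.7, -1.0, 33.8]
orientation: [0.091, -3.136, -0.009]
force: [-4.1, 11.9, 2.4]
grip_width: -0.0
```

step_arm([
  {"dx":0.03,"dy":-0.22,"dz":0,"turn":0},
  {"dx":0,"dy":0,"dz":0,"turn":0},
])

```text
time: 10.67
ee_pos: [501.4, -3.8, 33.7]
orientation: [0.09, -3.136, -0.007]
force: [-4.7, 9.3, 1.6]
grip_width: 0.2
```

step_arm([
  {"dx":0.03,"dy":-0.22,"dz":0,"turn":0},
  {"dx":0,"dy":0,"dz":0,"turn":0},
])

```text
time: 10.83
ee_pos: [501.1, -5.9, 33.6]
orientation: [0.09, -3.136, -0.007]
force: [-4.8, 9.9, 3.1]
grip_width: -0.4
```

step_arm([
  {"dx":0.03,"dy":-0.22,"dz":0,"turn":0},
  {"dx":0,"dy":0,"dz":0,"turn":0},
])

```text
time: 11.0
ee_pos: [500.7, -7.8, 33.6]
orientation: [0.09, -3.136, -0.008]
force: [-6.0, 11.4, 4.0]
grip_width: 0.3
```

```bash
python3 - <<'E'
from station import status, vision
import cv2,numpy as np
a=vision.camera("scene")[195:270,300:380,::-1]
cv2.imwrite("pics/f.png",cv2.resize(a,None,fx=7,fy=7,interpolation=cv2.INTER_CUBIC))
E
```

```text
(no output)
```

View pics/f.png

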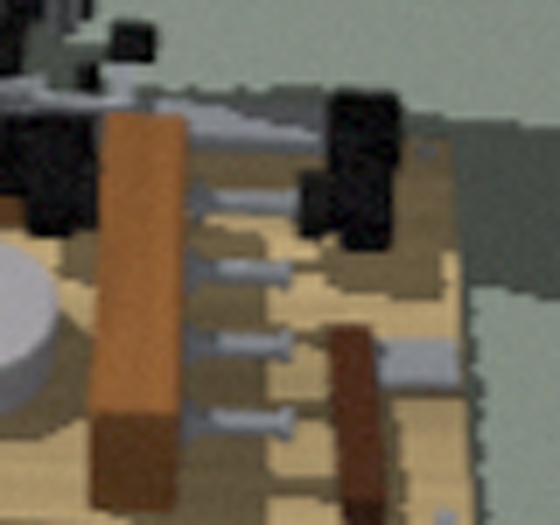

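step_arm([
  {"dx":-0.081,"dy":0.58,"dz":0,"turn":0},
  {"dx":-0.081,"dy":0.58,"dz":0,"turn":0},
  {"dx":-0.081,"dy":0.58,"dz":0,"turn":0},
  {"dx":-0.081,"dy":0.58,"dz":0,"turn":0},
  {"dx":-0.081,"dy":0.58,"dz":0,"turn":0},
  {"dx":-0.081,"dy":0.58,"dz":0,"turn":0},
  {"dx":-0.07,"dy":0.5,"dz":0,"turn":0},
  {"dx":0,"dy":0,"dz":0,"turn":0},
])

```text
time: 11.72
ee_pos: [507.1, 31.2, 34.4]
orientation: [-0.091, 3.14, -0.0]
force: [0.0, 0.6, -0.2]
grip_width: 0.1
```

step_arm([
  {"dx":0.07,"dy":-0.5,"dz":0,"turn":0},
  {"dx":0.07,"dy":-0.5,"dz":0,"turn":0},
  {"dx":0.07,"dy":-0.5,"dz":0,"turn":0},
  {"dx":0.07,"dy":-0.5,"dz":0,"turn":0},
  {"dx":0.046,"dy":-0.33,"dz":0,"turn":0},
  {"dx":0.046,"dy":-0.33,"dz":0,"turn":0},
])

```text
time: 12.22
ee_pos: [503.2, 4.6, 33.9]
orientation: [0.089, -3.138, -0.006]
force: [-3.8, 10.2, 2.8]
grip_width: 0.1
```

step_arm([
  {"dx":0.03,"dy":-0.22,"dz":0,"turn":0},
  {"dx":0.03,"dy":-0.22,"dz":0,"turn":0},
])

```text
time: 12.38
ee_pos: [502.1, 1.1, 33.8]
orientation: [0.09, -3.137, -0.009]
force: [-5.2, 13.3, 4.1]
grip_width: 0.2
```

step_arm([
  {"dx":0.03,"dy":-0.22,"dz":0,"turn":0},
  {"dx":0,"dy":0,"dz":0,"turn":0},
])

```text
time: 12.55
ee_pos: [501.7, -1.2, 33.8]
orientation: [0.09, -3.136, -0.008]
force: [-4.6, 11.2, 3.8]
grip_width: -0.1
```

step_arm([
  {"dx":0.03,"dy":-0.2,"dz":0,"turn":0},
  {"dx":0,"dy":0,"dz":0,"turn":0},
])

```text
time: 12.72
ee_pos: [501.3, -3.3, 33.7]
orientation: [0.09, -3.136, -0.007]
force: [-5.3, 9.9, 2.6]
grip_width: 0.1
```

step_arm([
  {"dx":0.03,"dy":-0.2,"dz":0,"turn":0},
  {"dx":0,"dy":0,"dz":0,"turn":0},
])

```text
time: 12.88
ee_pos: [501.1, -5.3, 33.6]
orientation: [0.09, -3.136, -0.008]
force: [-5.0, 10.6, 2.4]
grip_width: 0.0
```

step_arm([
  {"dx":0.02,"dy":-0.15,"dz":0,"turn":0},
  {"dx":0,"dy":0,"dz":0,"turn":0},
])

```text
time: 13.05
ee_pos: [500.8, -6.4, 33.6]
orientation: [0.091, -3.136, -0.009]
force: [-5.3, 11.3, 3.5]
grip_width: -0.1
```

step_arm([
  {"dx":0.02,"dy":-0.15,"dz":0,"turn":0},
  {"dx":0,"dy":0,"dz":0,"turn":0},
])

```text
time: 13.22
ee_pos: [500.5, -7.5, 33.6]
orientation: [0.091, -3.135, -0.01]
force: [-6.9, 12.9, 4.3]
grip_width: 0.2
```

step_arm([
  {"dx":0.015,"dy":-0.1,"dz":0,"turn":0},
  {"dx":0,"dy":0,"dz":0,"turn":0},
])

```text
time: 13.38
ee_pos: [500.4, -8.2, 33.6]
orientation: [0.091, -3.135, -0.011]
force: [-7.0, 14.0, 4.8]
grip_width: 0.2
```

step_arm([
  {"dx":0,"dy":0,"dz":0,"turn":0},
  {"dx":0,"dy":0,"dz":0,"turn":0},
])

```text
time: 13.55
ee_pos: [500.4, -8.1, 33.6]
orientation: [0.091, -3.136, -0.011]
force: [-5.0, 13.9, 4.1]
grip_width: -0.3
```

step_arm([
  {"dx":0,"dy":0,"dz":0,"turn":0},
  {"dx":0,"dy":0,"dz":0,"turn":0},
  {"dx":0,"dy":0,"dz":0,"turn":0},
  {"dx":0,"dy":0,"dz":0,"turn":0},
])

```text
time: 13.88
ee_pos: [500.4, -8.1, 33.6]
orientation: [0.092, -3.135, -0.011]
force: [-6.2, 13.3, 3.8]
grip_width: 0.0
```

```bash
python3 - <<'E'
from station import status, vision
import cv2,numpy as np
a=vision.camera("scene")[195:270,300:380,::-1]
cv2.imwrite("pics/g.png",cv2.resize(a,None,fx=7,fy=7,interpolation=cv2.INTER_CUBIC))
E
```

```text
(no output)
```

View pics/g.png

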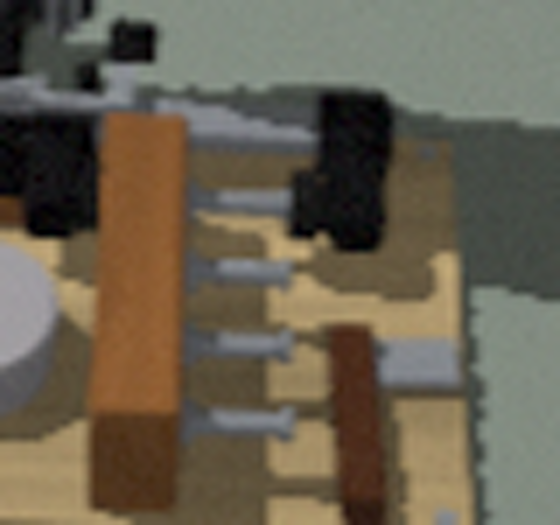

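step_arm([
  {"dx":-0.084,"dy":0.6,"dz":0,"turn":0},
  {"dx":-0.084,"dy":0.6,"dz":0,"turn":0},
  {"dx":-0.084,"dy":0.6,"dz":0,"turn":0},
  {"dx":-0.084,"dy":0.6,"dz":0,"turn":0},
  {"dx":-0.084,"dy":0.6,"dz":0,"turn":0},
  {"dx":-0.084,"dy":0.6,"dz":0,"turn":0},
  {"dx":-0.084,"dy":0.6,"dz":0,"turn":0},
  {"dx":0,"dy":0.9,"dz":0,"turn":0},
  {"dx":0,"dy":0,"dz":-1,"turn":0},
  {"dx":0,"dy":0,"dz":-2,"turn":0},
  {"dx":0,"dy":0,"dz":-2,"turn":0},
  {"dx":0,"dy":0,"dz":0,"turn":0},
  {"dx":0,"dy":0,"dz":0,"turn":0},
])

```text
time: 15.02
ee_pos: [507.8, 40.3, 86.0]
orientation: [-0.09, 3.137, -0.001]
force: [-0.1, 0.4, -1.0]
grip_width: -0.1
```

step_arm([
  {"dx":-1.7,"dy":-0.9,"dz":0,"turn":0},
  {"dx":-1.7,"dy":-0.9,"dz":0,"turn":0},
  {"dx":0,"dy":0,"dz":1,"turn":0},
  {"dx":0,"dy":0,"dz":0.8,"turn":0},
  {"dx":0,"dy":0,"dz":0,"turn":0},
  {"dx":0,"dy":0,"dz":0,"turn":0},
])

```text
time: 15.52
ee_pos: [539.2, 24.7, 64.7]
orientation: [0.09, -3.136, -0.001]
force: [0.1, -0.1, -0.3]
grip_width: -0.0
```

```bash
python3 - <<'E'
from station import status, vision
import cv2,numpy as np
a=vision.camera("scene")[165:265,270:380,::-1]
cv2.imwrite("pics/i.png",cv2.resize(a,None,fx=6,fy=6,interpolation=cv2.INTER_CUBIC))
print(status.read_state()["ee_pos"])
E
```

```text
[539.83190336  24.63181671  65.39487493]
```

View pics/i.png

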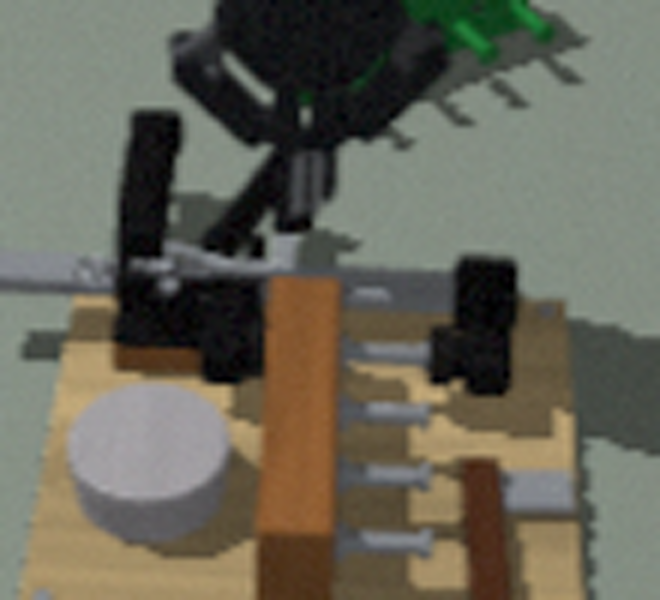

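step_arm([
  {"dx":-0.15,"dy":0,"dz":0.3,"turn":0},
  {"dx":0,"dy":0,"dz":0.3,"turn":0},
  {"dx":0,"dy":0,"dz":0,"turn":0},
])

```text
time: 15.82
ee_pos: [543.2, 25.1, 60.6]
orientation: [-0.091, 3.139, 0.002]
force: [-0.3, 3.4, 2.7]
grip_width: 0.0
```

step_arm([
  {"dx":0,"dy":0,"dz":0.3,"turn":0},
  {"dx":0,"dy":0,"dz":0.3,"turn":0},
  {"dx":0,"dy":0,"dz":0,"turn":0},
])

```text
time: 16.07
ee_pos: [543.3, 24.6, 54.1]
orientation: [-0.09, 3.139, 0.001]
force: [0.4, 3.2, 2.4]
grip_width: 0.6
```

step_arm([
  {"dx":0,"dy":0,"dz":0.2,"turn":0},
  {"dx":0,"dy":0,"dz":0,"turn":0},
  {"dx":0,"dy":0,"dz":0,"turn":0},
])

```text
time: 16.32
ee_pos: [543.5, 24.7, 53.3]
orientation: [-0.09, 3.139, 0.001]
force: [-0.8, 3.3, 9.2]
grip_width: -0.1
```

step_arm([
  {"dx":0,"dy":0,"dz":0.1,"turn":0},
  {"dx":0,"dy":0,"dz":0,"turn":0},
  {"dx":0,"dy":0,"dz":0,"turn":0},
  {"dx":0,"dy":0,"dz":0,"turn":0},
  {"dx":0,"dy":0,"dz":0,"turn":0},
  {"dx":0,"dy":0,"dz":0,"turn":0},
  {"dx":0,"dy":0,"dz":0,"turn":0},
  {"dx":0,"dy":0,"dz":0,"turn":0},
  {"dx":0,"dy":0,"dz":0,"turn":0},
  {"dx":0,"dy":0,"dz":0,"turn":0},
])

```text
time: 17.15
ee_pos: [543.5, 24.7, 53.0]
orientation: [-0.09, 3.138, 0.001]
force: [-3.9, 4.3, 13.4]
grip_width: 0.0
```

```bash
python3 - <<'E'
from station import status, vision
import cv2,numpy as np
a=vision.camera("scene")[165:265,270:380,::-1]
cv2.imwrite("pics/j.png",cv2.resize(a,None,fx=6,fy=6,interpolation=cv2.INTER_CUBIC))
E
```

```text
(no output)
```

View pics/j.png

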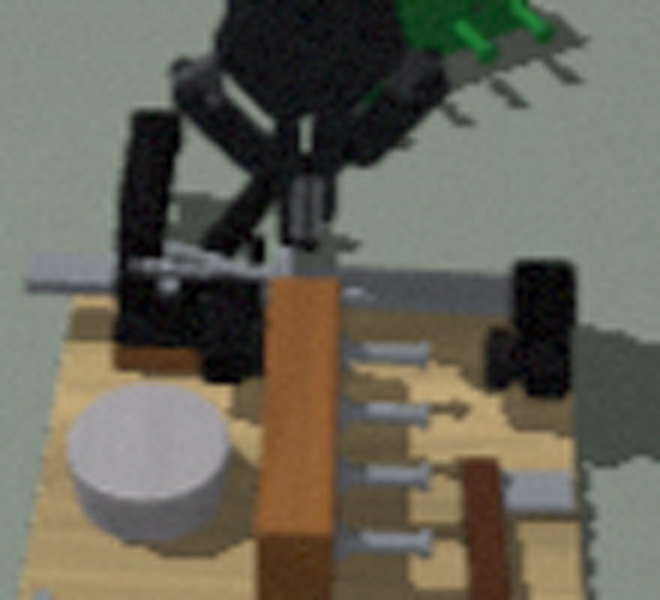

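step_arm([
  {"dx":0,"dy":0,"dz":-0.5,"turn":0},
  {"dx":0,"dy":0,"dz":-1,"turn":0},
  {"dx":0,"dy":0,"dz":-2,"turn":0},
  {"dx":0,"dy":0,"dz":-3,"turn":0},
  {"dx":0,"dy":0,"dz":-3,"turn":0},
  {"dx":0,"dy":0,"dz":0,"turn":0},
  {"dx":0,"dy":0,"dz":0,"turn":0},
  {"dx":0,"dy":0,"dz":0,"turn":0},
])

```text
time: 17.87
ee_pos: [542.5, 24.1, 145.9]
orientation: [0.089, -3.14, 0.001]
force: [0.2, -0.2, -1.2]
grip_width: -0.0
```

```bash
python3 - <<'E'
from station import status, vision
import cv2,numpy as np
a=vision.camera("scene")[165:265,270:380,::-1]
cv2.imwrite("pics/k.png",cv2.resize(a,None,fx=6,fy=6,interpolation=cv2.INTER_CUBIC))
E
```

```text
(no output)
```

View pics/k.png

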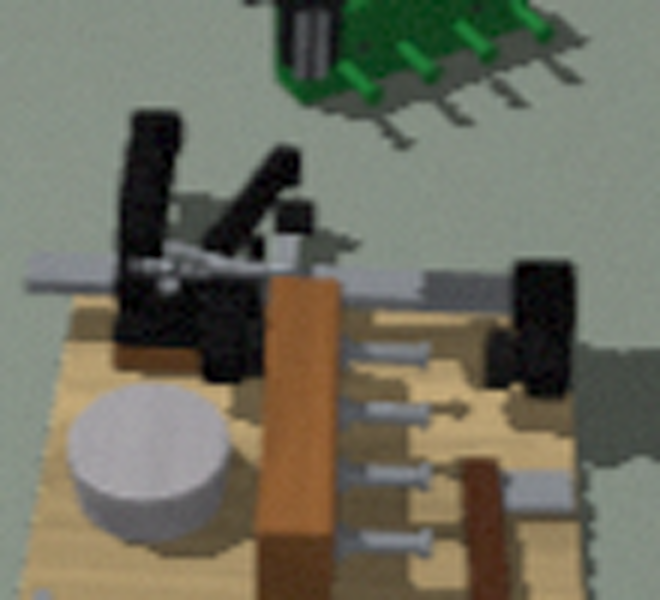

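The picture shows the jaw open (pad near x 490), all the peg ends level (x about 428–432), the trigger out and the release up. The block is standing in its place.

```bash
python3 -c "
from station import job
print(job.hand_in())"
```

```text
the job is handed in; nothing more can be done
None
```

I pressed the loose peg home with six pumps of the trigger, released the clamp, and handed the job in at about 18 s of the 61 s allowed. The hand-in gave no verdict.

- **Squeeze:** On the sixth pump I held the trigger for about 0.5 s at 13–14 N on the wrist. I work that out to about 15 N at the trigger face, or roughly 28 N at the jaw. That is between the 15 N needed and the 42 N that bruises the wood. There is no direct reading of the jaw force. The trigger force rose about 1.5 N per mm before the trigger reached its stop, which fits the peg being fully seated.
- **Release:** I pressed the release fully down and held it for about 1 s. The jaw sprung fully open, and I then lifted the arm clear.
- **Last check:** The final picture shows the peg ends level, the pad about 25 mm clear of the peg, and the block upright in its place. The trigger is out and the release is up. I saw nothing disturbed on the clamp's board and no check failed; the last pictures did not cover the rest of the bench.

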